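# Open the bench clamp to free a glued zipper pull housing

## Robot

A 6-joint arm with a two-finger parallel gripper is mounted at the origin on the work surface. World frame = base frame: x ahead of the robot, y to its left, z up, the work surface at z = 0. Lengths are in m, angles in rad, forces in N, time in s.
With the tool pointing down it reaches from about 0.4 to 0.825 m from the base axis. Payload 7 kg.
Tool frame: the origin (TCP) lies on the centre line of the jaws, within the pads' length; the fingertips stand 22 mm ahead of it and the grasp point (between the pads) lies 3 mm ahead of it; z points along the fingers, y is the line along which they close (so a half turn about z gives the same grasp; the last joint's range is limited). The gripper opens to 88 mm and grips with 3 to 60 N. Pads are 19 mm wide; open, the fingers measure 130 mm over their backs; the gripper's body (78 mm by 193 mm) begins 47 mm behind the grasp point.
Start: joints at [1.451, 0.359, 0.012, 0, -1.224, -0.288], TCP at [0.268, 0.62, 0.249] pointing down, gripper open.
Joint ranges: [-3.07, 3.07], [-1.43, 2.12], [-1.02, 1.25], [-3.03, 1.67], [-3.05, -0], [-3.03, 3.03]. Speed limits (rad/s): [2.39, 2.39, 3.01, 3.14, 3.14, 3.14].

## Interface

Orientations are given as a rotation vector (axis times angle).
In Python, from bench import * gives the robot as it stands.
- The arm moves only by the shell command python3 -m creep 'ROWS' [FORCE]. ROWS is JSON, a list of rows, each an object with "twist": the turn, a rotation vector about the world's x, y, z in rad, a list of three; "delta_pos": the shift along the world's x, y, z in cm, a list of three; "grip": the finger opening in cm, from 0 to 8.76. A call has 1 to 20 rows; each row is the pose to reach, as a shift and turn from the pose commanded when the call began; what a row does not reach only later rows make up. A row lasts 1/12 s, in which the tool goes at most 41.7 mm and 7.16 degrees, less where a joint would pass 70% of its speed; a pose out of reach is approached as far as the arm can. A call with a gripper value outside its range is refused whole. The fingers move at their own pace and stop on an object; FORCE is the grip in N (left out, the last holds). Time passes only in rows, so rows that repeat a pose let the fingers close. It gives the time, the measured TCP pose, the force, the opening and the grip force at its end, in the units of the state.
- sense(): the state, without advancing time (a new reading comes with each control period).
- grab_frame(name): name is "scene" or "top" or "wrist"; returns a dict with "image" (400x640x3 uint8, red, green, blue), "z_map" (400x640 float32, m along the optical axis (not along the pixel's ray), 0 where there is no reading), "intrinsics" (3x3 intrinsics, pixels), "view" (4x4, takes a point from world to camera coordinates). Camera axes: x right, y down, z forward; pixel columns grow to the right and rows downward; lengths in m; the calibration is good to about 2 mm. A picture is of the moment at which its call begins.
- job_done(): hands the job in; it is judged then, once.
The state is a dict: "clock": time; "joints": joint angles; "qd": joint speeds; "tau": joint torques, N m; "ee_pos": TCP position; "orientation": TCP orientation; "contact_force": force on the tool from outside, world axes, zero at the start; "wrist_torque": the same for the moment, N m; "opening": opening from 0.0 (shut) to 1.0 (fully open); "grasp_force": force on a finger pad.
Only numpy, scipy, OpenCV 4.12 (cv2) and the standard library are available. Lean on these libraries where they do the work, as an engineer would, in place of code of your own. Each camera call takes 0.05 s, during which the arm holds its last target. There are 200 camera calls.

## Task

The glue in the cream zipper pull housing has set, so open the bench clamp that holds it: press down the red release lever on the blue sliding jaw and push the jaw back along its bar until it meets the dark steel stop collar, then let go and move clear. Do it with the fingertips alone, leave the housing standing on the wooden bearers where it is, and do not disturb the rivet tin, the brass corner caps or the mallet.

Things in the scene. Friction and masses are not known exactly. Their poses are not given: they have to be found in the camera images.
- clamp: Bench bar clamp screwed to the table. Plywood base 400 x 110 x 18 mm; toothed steel bar along its middle (16 wide, tooth tips 44 mm above the table); a wooden bearer at each side (18 wide, 43 mm off the middle, top 48 mm up). Origin: middle of the base, on the table. x runs along the bar the way the jaw opens, z up. The fixed blue jaw (54 wide, 82 high) has its rubber face at x = -150 mm.
- sliding_jaw (a joint): Opening of the blue sliding jaw along the clamp's +x, m: 0 as it holds the housing. It slides with about 3 N of friction, stays where left, cannot lift or tip. A spring pawl in the bar's teeth (pitch 9 mm) locks it: with the lever up it opens no more than 9 mm from where it stands, however hard it is pushed; with the lever held down it slides freely.
- jaw_face (a point): Middle of the sliding jaw's rubber face, 64 mm above the table, at the clamp's x = -110 mm at the start. Distances behind it (+x): face plate to 22 mm (54 wide, top 80 mm above the table), red lever plate 23 to 69 mm, blue cross-bridge 70 to 84 mm, low cover (top 74 mm) to the rear end at 140 mm. Beside and under the red plate the carriage is no higher than 48 mm.
- release_lever (a joint): Angle of the red release lever, rad: 0 up, 0.24 fully down; from 0.11 on the pawl is clear of the teeth. It springs back up when let go, or stays part-way down if the pawl lands on a tooth tip.
- lever_pad (a point): Middle of the top of the red lever's thumb plate (46 mm along the bar x 44 across), 76 mm above the table when up, 50 mm behind jaw_face; moves with jaw and lever. Pivot pin 54 mm further back and 24 mm lower. Here the plate goes down 13 mm in all, the pawl is clear after 6 mm; about 2 N to start it, 5 N fully down. Open above and at both sides.
- bridge_front (a point): Middle of the front face (towards the housing, clamp's -x) of the sliding jaw's blue cross-bridge: face 56 mm wide, from 79 to 102 mm above the table, this point 90 mm up. It stands 20 mm behind lever_pad, right behind the red plate, so that a fingertip standing on the plate can push against it in the opening direction.
- jaw_rear (a point): Middle of the sliding jaw's flat rear end, 60 mm above the table; this end meets the stop collar. Axes as the clamp's.
- stop_face (a point): Middle of the stop collar's face that the jaw's rear end meets, 60 mm above the table; axes as the clamp's. The collar is a dark steel block, 22 mm along the bar x 50 mm, top 64 mm above the table, with a brass screw head on top (to 78 mm). It is locked on the bar 75 to 120 mm behind the jaw's rear end at the start, and does not give.
- zip_housing: Cream plastic zipper pull housing, 39.5 mm along the bar x 92 mm across x 28 mm high, about 80 g, loose, standing across the two bearers between the rubber faces; origin in the middle of its underside, 48 mm above the table.
- rivet_tin: Open round copper tin of rivets, 78 mm across, 34 mm high, loose on the table beside the clamp; origin in the middle of its underside.
- cap_a: Tarnished brass corner cap, 42 x 42 x 42 mm, three thin plates meeting in a corner, loose on the table; origin in the middle of its underside.
- cap_b: A second brass corner cap like cap_a.
- mallet: Grey rubber mallet lying on the table on the other side of the clamp from tin and caps: head 60 mm diameter x 90 mm along its y, wooden handle reaching 260 mm along its -x; origin on the table under the middle of the head.
Not all that is in view belongs to the job. What is meant by the zip_housing is not purple or turquoise, and is the smaller of those in its own colour.

How it is judged:
By the outcome, as a careful person would: the job done as asked, in the order asked, and still so for the second after the job is handed in, with the robot touching nothing.
It also fails if it takes over 32 s, if anything falls off the work surface, if the arm or the gripper's body presses on something with over 40 N, if the wrist force passes 120 N, or if a joint passes its speed limit or range.

## Working session

There is one attempt and no reset: what is moved stays moved. The work goes in short steps, Python scripts to look and compute and a shell command to move; the robot and the scene stay as the last step left them, time stands still between calls to the robot, and variables do not carry over. Pictures are saved under pics/ and viewed, at most 10 in all, crops included, and the job is handed in when it is done.

```bash
mkdir -p pics
cat > h.py <<'E'
from bench import *
import numpy as np, cv2
def cloud(f):
    K=f["intrinsics"];T=np.linalg.inv(f["view"]);z=f["z_map"]
    v,u=np.mgrid[:z.shape[0],:z.shape[1]]
    p=np.stack([(u-K[0,2])/K[0,0]*z,(v-K[1,2])/K[1,1]*z,z,np.ones_like(z)],-1)
    return (p@T.T)[...,:3]
E
python3 - <<'E'
from h import *
fs={n:grab_frame(n) for n in("scene","top")}
for n,f in fs.items():
    cv2.imwrite(f"pics/{n}1.png",f["image"][...,::-1]); np.savez(f"{n}1.npz",**f)
s=sense();print(s)
E
```

```text
{'clock': 0.1, 'joints': array([ 1.45109136e+00,  3.59291600e-01,  1.11571232e-02, -3.17357630e-04,
       -1.22413054e+00, -2.88098921e-01]), 'qd': array([-9.31352314e-04, -1.24049018e-03,  6.60257767e-04, -2.51345719e-04,
       -4.80313133e-04,  5.67022246e-06]), 'tau': array([-3.65110136e-04, -5.84164202e+01,  2.93751383e+01,  7.01557830e+00,
        1.02283160e-02, -4.88331773e-05]), 'ee_pos': array([0.26755931, 0.61925428, 0.24773297]), 'orientation': array([ 3.07501906e+00, -6.36011995e-01, -2.72920073e-04]), 'contact_force': array([ 0.30851041, -0.80264845,  0.67055346]), 'wrist_torque': array([0.00615524, 0.09146047, 0.02579146]), 'grasp_force': 0.0, 'opening': 1.0043035385574262}
```

View pics/top1.png

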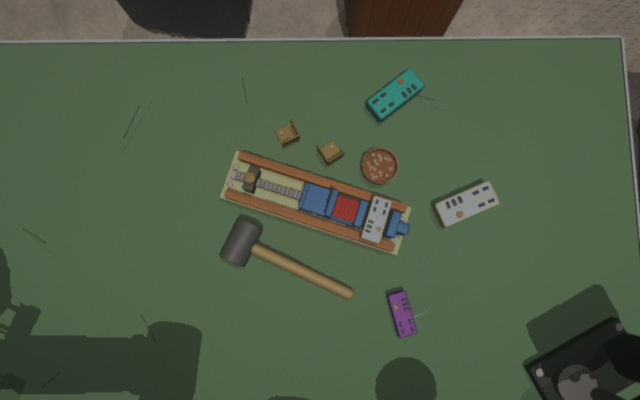

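View pics/scene1.png

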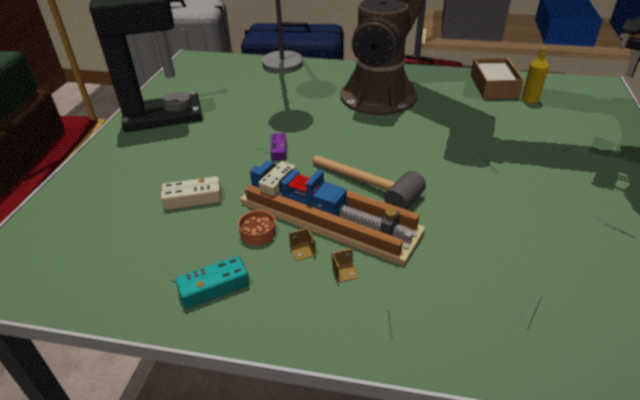

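The top view shows the clamp from (225,180) to (405,235). The red lever plate is at (348,208), the bridge at (331,203) and the collar at (251,178).

Candidates for the housing:
- cream in the clamp (376,220)
- larger cream (467,204)
- turquoise (395,95)
- purple (402,313)

I choose the smaller cream one, at (376,220) in the clamp, and will check it in a crop.

Run:
```python
from h import *
f=dict(np.load("top1.npz")); P=cloud(f); im=f["image"]
hsv=cv2.cvtColor(im,cv2.COLOR_RGB2HSV); h,s,v=[hsv[...,i].astype(int) for i in range(3)]
Z=P[...,2]; uu=np.arange(640)[None,:]; vv=np.arange(400)[:,None]
roi=(uu>215)&(uu<415)&(vv>145)&(vv<258)
def big(m):
    n,l,st,c=cv2.connectedComponentsWithStats(m.astype(np.uint8)); return l==1+np.argmax(st[1:,4])
red=big(roi&((h<6)|(h>174))&(s>170)&(v>90)&(Z>.06))
print("red n",red.sum(),P[red].mean(0),np.median(P[red],0))
blue=roi&(h>100)&(h<125)&(s>90)
print("blue z pct",np.percentile(Z[blue],[5,50,95]))
# base axis via bearers: brown pixels at z~48
bear=roi&(h<20)&(s>90)&(abs(Z-.048)<.006)&~red
q=P[bear][:,:2]; (c,sz,a)=cv2.minAreaRect(q.astype(np.float32)*1000); print("bearers",c,sz,a)
base=roi&(Z>.012); (c2,sz2,a2)=cv2.minAreaRect(P[base][:,:2].astype(np.float32)*1000); print("all",c2,sz2,a2)
box=cv2.boxPoints((c,sz,a))/1000; e=sorted([(box[1]-box[0]),(box[2]-box[1])],key=np.linalg.norm)[1]
ax=e/np.linalg.norm(e)
col=roi&(uu<262)&(uu>240)&(Z>.055); pc=P[col]; print("col",pc.mean(0))
if (pc.mean(0)-P[red].mean(0))[:2]@ax<0: ax=-ax
print("ax",ax,np.degrees(np.arctan2(ax[1],ax[0])))
o=P[red].mean(0)[:2]; n=np.array([-ax[1],ax[0]])
def ext(name,m):
    d=P[m][:,:2]-o; x=d@ax*1000;y=d@n*1000; print(name,m.sum(),"x",np.percentile(x,[1,5,50,95,99]).round(1),"y",np.percentile(y,[1,50,99]).round(1),"z",np.percentile(Z[m],[2,50,98]).round(4))
ext("red",red); ext("bridge",blue&(Z>.09)); ext("blue",blue); ext("bear",bear); ext("collar",col&(Z<.07))
ext("cover",blue&(Z>.068)&(Z<.078))
cream=roi&(Z>.07)&(s<80)&(v>120)&(uu>340); ext("cream",cream)
for nm,(u,w) in dict(tin=(380,166),ca=(288,133),cb=(331,152),mal=(241,242),housing=(376,220),other=(467,204)).items(): print(nm,P[w,u].round(3))
np.savez("m.npz",o=o,ax=ax)
cv2.imwrite("pics/c1.png",cv2.resize(im[140:265,210:420,::-1],None,fx=3.8,fy=3.8,interpolation=cv2.INTER_CUBIC))
```

```text
red n 2 [ 0.57432312 -0.08959284  0.07416284] [ 0.57432312 -0.08959284  0.07416284]
blue z pct [0.06544602 0.07544624 0.10256032]
bearers (578.3243408203125, -45.096527099609375) (381.0929260253906, 207.98446655273438) 88.78177642822266
all (579.3677978515625, -45.91429138183594) (233.74557495117188, 410.95086669921875) 0.6946951746940613
col [0.56691864 0.0904885  0.07976067]
ax [0.02126006 0.999774  ] 88.78179
red 2 x [-0. -0.  0.  0.  0.] y [-0.9  0.   0.9] z [0.0733 0.0742 0.0751]
bridge 179 x [ 1.3  3.3 13.2 24.9 44.1] y [-17.7   8.4 112.8] z [0.0966 0.1021 1.0596]
blue 1458 x [-142.1 -130.9   17.7   67.    73.2] y [-31.2  13.8  69.6] z [0.048  0.0754 0.1038]
bear 2798 x [-137.1 -115.4   59.8  203.6  226.4] y [-100.2   -6.6   92.9] z [0.0438 0.0479 0.0518]
collar 444 x [163.5 167.3 183.4 195.  196. ] y [-69.9  50.2 103.2] z [0.0552 0.0599 0.067 ]
cover 743 x [-137.7 -126.1   42.9   71.    75.2] y [-33.3  -0.5  60.7] z [0.0686 0.074  0.0776]
cream 692 x [-107.7 -101.4  -79.2  -56.5  -50.4] y [-7.6 37.2 81.8] z [0.0722 0.0759 0.0798]
tin [ 0.654 -0.187  0.021]
ca [0.734 0.013 0.004]
cb [ 0.691 -0.082  0.001]
mal [0.493 0.107 0.061]
housing [ 0.534 -0.168  0.074]
other [ 0.567 -0.366  0.039]
```

View pics/c1.png

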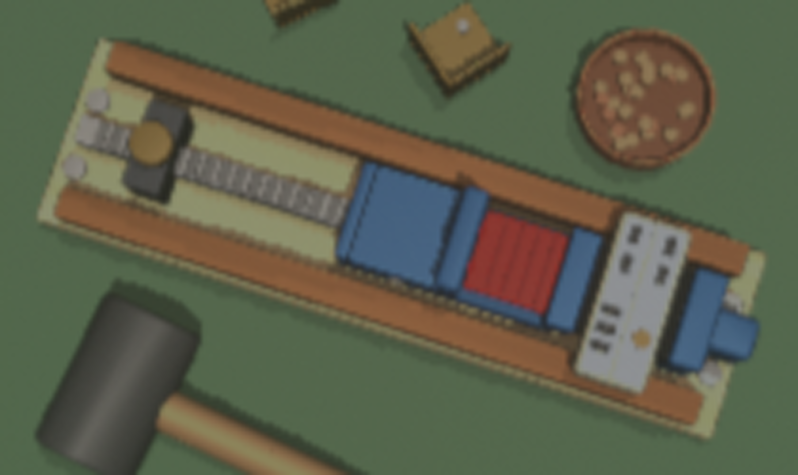

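The crop confirms the smaller cream housing is clamped between the blue jaws. The red plate is at crop (517,262), the bridge at (463,240) and the collar at (157,150). I'll redo the measurement by casting rays onto planes with tighter masks.

```bash
cat >> h.py <<'E'
def ray(f,uv,z):
    K=f["intrinsics"];T=np.linalg.inv(f["view"]);uv=np.asarray(uv,float).reshape(-1,2)
    d=np.c_[uv,np.ones(len(uv))]@np.linalg.inv(K).T@T[:3,:3].T; c=T[:3,3]
    return c+d*((z-c[2])/d[:,2])[:,None]
E
python3 - <<'E'
from h import *
f=dict(np.load("top1.npz")); im=f["image"]
hsv=cv2.cvtColor(im,cv2.COLOR_RGB2HSV); h,s,v=[hsv[...,i].astype(int) for i in range(3)]
uu=np.arange(640)[None,:]; vv=np.arange(400)[:,None]
roi=(uu>215)&(uu<415)&(vv>145)&(vv<258)
def comps(m,k=2):
    n,l,st,c=cv2.connectedComponentsWithStats(m.astype(np.uint8)); i=1+np.argsort(-st[1:,4])[:k]; return [(l==j,st[j,4],c[j]) for j in i]
print("px",hsv[208,348],hsv[160,260],hsv[200,315])
red=comps(roi&((h<5)|(h>172))&(s>140)&(uu>325)&(uu<370)&(vv>190)&(vv<226),1)[0]; print(red[1:])
r=ray(f,red[2],.076)[0]; print("red centre",r)
rr=ray(f,np.argwhere(red[0])[:,::-1],.076)[:,:2].astype(np.float32)*1000
print(cv2.minAreaRect(rr))
be=comps(roi&(h>4)&(h<14)&(s>120)&~red[0],3)
for b,n,c in be:
    g=ray(f,np.argwhere(b)[:,::-1],.048)[:,:2].astype(np.float32)*1000; print("bearer",n,c,cv2.minAreaRect(g))
bl=comps(roi&(h>100)&(h<125)&(s>90),3)
for b,n,c in bl: print("blue",n,c)
E
```

```text
px [  2 162 135] [ 13 141 123] [106 112 127]
(np.int32(463), array([345.33045356, 208.30885529]))
red centre [ 0.55797698 -0.10609066  0.076     ]
((558.1285400390625, -105.96568298339844), (44.86208724975586, 41.92214584350586), 70.65849304199219)
bearer 1159 [305.27264884 218.67644521] ((538.0891723632812, -31.668792724609375), (364.4992370605469, 16.705413818359375), 71.12235260009766)
bearer 991 [308.08476287 176.82139253] ((630.1705932617188, -25.18212890625), (290.4822998046875, 17.68256378173828), 70.86609649658203)
bearer 256 [375.9765625  161.52734375] ((658.5484619140625, -174.82293701171875), (51.115177154541016, 66.58535766601562), 28.589136123657227)
blue 914 [318.8107221  200.85448578]
blue 347 [396.43227666 225.28530259]
blue 197 [360.55329949 213.36040609]
```

```bash
python3 -m creep '[{"twist":[0,0,-1.494],"delta_pos":[29.4,-71.5,0],"grip":0},{"twist":[0,0,-1.494],"delta_pos":[29.4,-71.5,0],"grip":0},{"twist":[0,0,-1.494],"delta_pos":[29.4,-71.5,0],"grip":0},{"twist":[0,0,-1.494],"delta_pos":[29.4,-71.5,0],"grip":0},{"twist":[0,0,-1.494],"delta_pos":[29.4,-71.5,0],"grip":0},{"twist":[0,0,-1.494],"delta_pos":[29.4,-71.5,0],"grip":0},{"twist":[0,0,-1.494],"delta_pos":[29.4,-71.5,0],"grip":0},{"twist":[0,0,-1.494],"delta_pos":[29.4,-71.5,0],"grip":0},{"twist":[0,0,-1.494],"delta_pos":[29.4,-71.5,0],"grip":0},{"twist":[0,0,-1.494],"delta_pos":[29.4,-71.5,0],"grip":0},{"twist":[0,0,-1.494],"delta_pos":[29.4,-71.5,0],"grip":0},{"twist":[0,0,-1.494],"delta_pos":[29.4,-71.5,0],"grip":0},{"twist":[0,0,-1.494],"delta_pos":[29.4,-71.5,-4],"grip":0},{"twist":[0,0,-1.494],"delta_pos":[29.4,-71.5,-8],"grip":0},{"twist":[0,0,-1.494],"delta_pos":[29.4,-71.5,-8],"grip":0},{"twist":[0,0,-1.494],"delta_pos":[29.4,-71.5,-8],"grip":0},{"twist":[0,0,-1.494],"delta_pos":[29.4,-71.5,-8],"grip":0},{"twist":[0,0,-1.494],"delta_pos":[29.4,-71.5,-8],"grip":0},{"twist":[0,0,-1.494],"delta_pos":[29.4,-71.5,-8],"grip":0},{"twist":[0,0,-1.494],"delta_pos":[29.4,-71.5,-8],"grip":0}]'
python3 - <<'E'
from h import *
f=grab_frame("wrist");cv2.imwrite("pics/w1.png",f["image"][...,::-1]);np.savez("w1.npz",**f);s=sense()
print(s["clock"],s["ee_pos"],s["orientation"],s["joints"],s["opening"],s["contact_force"])
g=dict(np.load("top1.npz")); im=g["image"].astype(int).max(-1)
m=np.zeros((400,640),bool); m[160:196,238:266]=True
# dark collar side/top pixels
hsv=cv2.cvtColor(g["image"],cv2.COLOR_RGB2HSV)
d=m&(hsv[...,2]<80)&(hsv[...,1]<110); c=np.argwhere(d)[:,::-1]
q=ray(g,c,.064)[:,:2]; o=np.array([.558,-.106]);a=np.array([.326,.946]);n=np.array([-.946,.326])
print("collar x",np.percentile((q-o)@a*1000,[2,10,50,90,98]).round(1),"y",np.percentile((q-o)@n*1000,[2,98]).round(1), len(c))
E
```

```text
clock: 1.77
ee_pos: [0.5616, -0.1, 0.1653]
orientation: [1.817, -2.557, -0.003]
contact_force: [0.2, 0.2, -0.0]
opening: 0.005
grasp_force: 0.0
1.8167 [ 0.56117276 -0.09818181  0.16629523] [ 1.81737949 -2.55827389 -0.00284237] [ 1.70094021e-01  2.56958465e-01 -3.33983189e-01 -1.43492669e-04
 -9.83791612e-01 -5.05476573e-01] 0.0013860653321553882 [-0.21786501 -0.81998729  0.13872576]
collar x [188.8 191.2 199.6 212.6 224.4] y [-29.1  27.9] 255
```

View pics/w1.png

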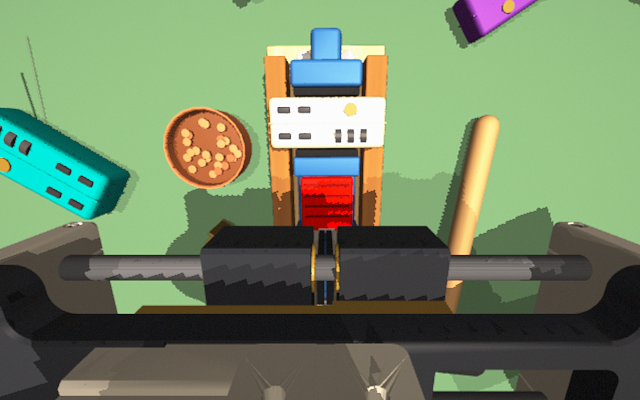

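The wrist view shows the red plate at (328,203) lined up with the finger centreline at u≈325. The housing is at (328,122), and the clamp axis runs vertically in the image. Next I lower to just above the plate.

```bash
python3 -m creep '[{"twist":[0,0,0],"delta_pos":[0,0,-3],"grip":0},{"twist":[0,0,0],"delta_pos":[0,0,-5],"grip":0},{"twist":[0,0,0],"delta_pos":[0,0,-6],"grip":0},{"twist":[0,0,0],"delta_pos":[0,0,-6.5],"grip":0},{"twist":[0,0,0],"delta_pos":[0,0,-6.5],"grip":0},{"twist":[0,0,0],"delta_pos":[0,0,-6.5],"grip":0}]'
python3 - <<'E'
from h import *
f=grab_frame("scene");im=f["image"][150:260,230:440,::-1];cv2.imwrite("pics/s2.png",cv2.resize(im,None,fx=3.8,fy=3.8,interpolation=cv2.INTER_CUBIC))
s=sense();p=s["ee_pos"];d=p[:2]-[.558,-.106];print(p,d@[.326,.946],d@[-.946,.326],s["contact_force"],s["orientation"])
E
```

```text
clock: 2.32
ee_pos: [0.5623, -0.0949, 0.1045]
orientation: [-1.826, 2.556, -0.001]
contact_force: [0.1, 0.2, 0.2]
opening: 0.002
grasp_force: 0.0
[ 0.56253888 -0.09489841  0.10481092] 0.01198178291270465 -0.0006746618807206946 [ 0.05310135  0.01393628 -0.70379316] [-1.82551871e+00  2.55496999e+00 -1.64865141e-03]
```

View pics/s2.png

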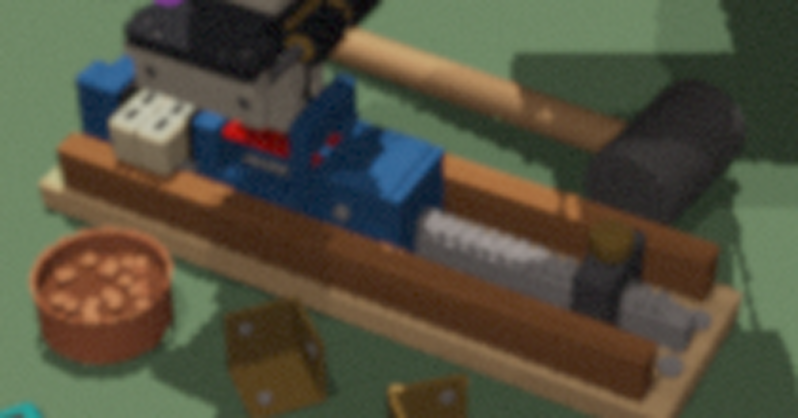

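The scene crop shows the fingertips just above the red plate (crop 270,130), in front of the bridge (325,140), touching nothing. Now I press down.

```bash
python3 -m creep '[{"twist":[0,0,0],"delta_pos":[0,0,-0.5],"grip":0},{"twist":[0,0,0],"delta_pos":[0,0,-0.9],"grip":0},{"twist":[0,0,0],"delta_pos":[0,0,-1.2],"grip":0},{"twist":[0,0,0],"delta_pos":[0,0,-1.4],"grip":0},{"twist":[0,0,0],"delta_pos":[0,0,-1.4],"grip":0},{"twist":[0,0,0],"delta_pos":[0,0,-1.4],"grip":0}]'
```

```text
clock: 2.87
ee_pos: [0.5625, -0.0957, 0.0905]
orientation: [-1.825, 2.556, -0.002]
contact_force: [-1.1, -2.1, 7.5]
opening: 0.005
grasp_force: 3.5
```

Lever down at 7.5 N. Now I push along the opening direction (0.326, 0.946).

```bash
python3 -m creep '[{"twist":[0,0,0],"delta_pos":[0.1,0.28,0],"grip":0},{"twist":[0,0,0],"delta_pos":[0.26,0.76,0],"grip":0},{"twist":[0,0,0],"delta_pos":[0.42,1.23,0],"grip":0},{"twist":[0,0,0],"delta_pos":[0.59,1.7,0],"grip":0},{"twist":[0,0,0],"delta_pos":[0.75,2.18,0],"grip":0},{"twist":[0,0,0],"delta_pos":[0.91,2.65,0],"grip":0},{"twist":[0,0,0],"delta_pos":[0.98,2.84,0],"grip":0},{"twist":[0,0,0],"delta_pos":[0.98,2.84,0],"grip":0}]'
```

```text
clock: 3.53
ee_pos: [0.5724, -0.0669, 0.0906]
orientation: [-1.825, 2.555, -0.002]
contact_force: [0.5, -0.5, 5.8]
opening: 0.004
grasp_force: 3.2
```

```bash
python3 -m creep '[{"twist":[0,0,0],"delta_pos":[0.1,0.28,0],"grip":0},{"twist":[0,0,0],"delta_pos":[0.26,0.76,0],"grip":0},{"twist":[0,0,0],"delta_pos":[0.42,1.23,0],"grip":0},{"twist":[0,0,0],"delta_pos":[0.59,1.7,0],"grip":0},{"twist":[0,0,0],"delta_pos":[0.75,2.18,0],"grip":0},{"twist":[0,0,0],"delta_pos":[0.91,2.65,0],"grip":0},{"twist":[0,0,0],"delta_pos":[1.08,3.12,0],"grip":0},{"twist":[0,0,0],"delta_pos":[1.24,3.6,0],"grip":0},{"twist":[0,0,0],"delta_pos":[1.4,4.07,0],"grip":0},{"twist":[0,0,0],"delta_pos":[1.57,4.54,0],"grip":0},{"twist":[0,0,0],"delta_pos":[1.63,4.73,0],"grip":0}]'
python3 - <<'E'
from h import *
f=grab_frame("scene");im=f["image"][150:260,230:440,::-1];cv2.imwrite("pics/s3.png",cv2.resize(im,None,fx=3.8,fy=3.8,interpolation=cv2.INTER_CUBIC))
E
```

```text
clock: 4.45
ee_pos: [0.5885, -0.0197, 0.0905]
orientation: [-1.825, 2.556, -0.002]
contact_force: [-0.7, -3.3, 7.5]
opening: 0.005
grasp_force: 3.9
```

View pics/s3.png

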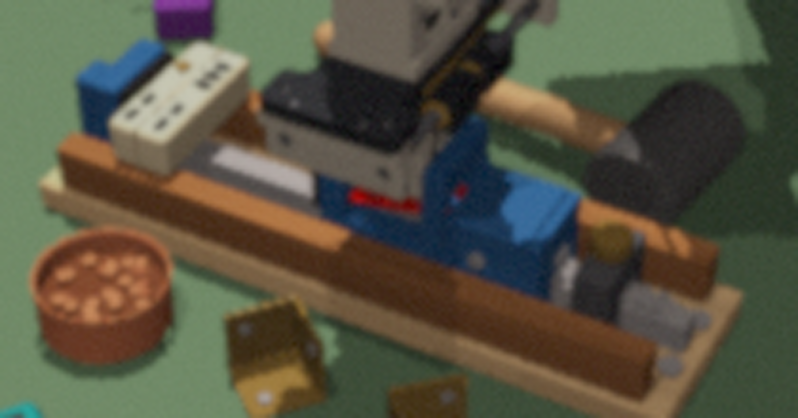

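The jaw has moved, with its rear end at crop (560,250) and the collar at (600,275), and the housing still stands in place at (180,105). I'll slow down for the last bit.

```bash
python3 -m creep '[{"twist":[0,0,0],"delta_pos":[0.1,0.28,0],"grip":0},{"twist":[0,0,0],"delta_pos":[0.2,0.57,0],"grip":0},{"twist":[0,0,0],"delta_pos":[0.29,0.85,0],"grip":0},{"twist":[0,0,0],"delta_pos":[0.39,1.13,0],"grip":0},{"twist":[0,0,0],"delta_pos":[0.39,1.13,0],"grip":0}]'; python3 -m creep '[{"twist":[0,0,0],"delta_pos":[0.05,0.15,0],"grip":0},{"twist":[0,0,0],"delta_pos":[0.1,0.28,0],"grip":0},{"twist":[0,0,0],"delta_pos":[0.1,0.28,0],"grip":0}]'
```

```text
clock: 4.92
ee_pos: [0.5924, -0.0084, 0.0905]
orientation: [-1.825, 2.556, -0.002]
contact_force: [-0.1, -0.8, 6.3]
opening: 0.009
grasp_force: 3.3
clock: 5.17
ee_pos: [0.5933, -0.0058, 0.0905]
orientation: [-1.825, 2.556, -0.002]
contact_force: [-1.0, -2.2, 6.9]
opening: 0.003
grasp_force: 3.6
```

```bash
python3 -m creep '[{"twist":[0,0,0],"delta_pos":[0.05,0.15,0],"grip":0},{"twist":[0,0,0],"delta_pos":[0.1,0.28,0],"grip":0},{"twist":[0,0,0],"delta_pos":[0.1,0.28,0],"grip":0}]'; python3 -m creep '[{"twist":[0,0,0],"delta_pos":[0.05,0.15,0],"grip":0},{"twist":[0,0,0],"delta_pos":[0.1,0.28,0],"grip":0},{"twist":[0,0,0],"delta_pos":[0.1,0.28,0],"grip":0}]'
python3 - <<'E'
from h import *
f=grab_frame("scene");im=f["image"][190:250,310:430,::-1];cv2.imwrite("pics/s4.png",cv2.resize(im,None,fx=6,fy=6,interpolation=cv2.INTER_CUBIC))
E
```

```text
clock: 5.42
ee_pos: [0.5942, -0.0031, 0.0905]
orientation: [-1.825, 2.556, -0.002]
contact_force: [-0.7, -2.2, 6.1]
opening: 0.004
grasp_force: 3.6
clock: 5.67
ee_pos: [0.5947, -0.0014, 0.0906]
orientation: [1.825, -2.556, 0.002]
contact_force: [-2.2, -7.3, 8.6]
opening: 0.004
grasp_force: 4.5
```

View pics/s4.png

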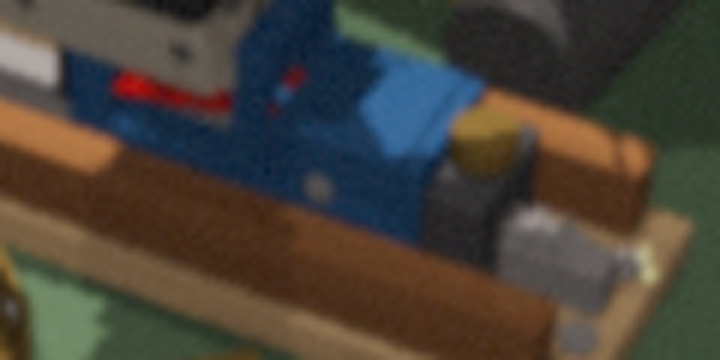

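The jaw's rear end meets the collar at crop (430,200) with no gap, and the force has jumped. One more small push to seat it, then I lift straight up, because dragging back could pull the jaw with the fingers.

```bash
python3 -m creep '[{"twist":[0,0,0],"delta_pos":[0.05,0.14,0],"grip":0},{"twist":[0,0,0],"delta_pos":[0.07,0.2,0],"grip":0},{"twist":[0,0,0],"delta_pos":[0.07,0.2,0],"grip":0},{"twist":[0,0,0],"delta_pos":[0.07,0.2,0],"grip":0}]'; python3 -m creep '[{"twist":[0,0,0],"delta_pos":[-0.05,-0.14,0.3],"grip":0},{"twist":[0,0,0],"delta_pos":[-0.05,-0.14,0.8],"grip":0},{"twist":[0,0,0],"delta_pos":[-0.05,-0.14,1.5],"grip":0},{"twist":[0,0,0],"delta_pos":[-0.05,-0.14,3],"grip":0},{"twist":[0,0,0],"delta_pos":[-0.05,-0.14,6],"grip":0},{"twist":[0,0,0],"delta_pos":[-0.05,-0.14,10],"grip":0},{"twist":[0,0,0],"delta_pos":[-0.05,-0.14,14],"grip":0},{"twist":[0,0,0],"delta_pos":[-12,-0.14,17],"grip":0},{"twist":[0,0,0],"delta_pos":[-12,-0.14,17],"grip":0},{"twist":[0,0,0],"delta_pos":[-12,-0.14,17],"grip":0},{"twist":[0,0,0],"delta_pos":[-12,-0.14,17],"grip":0},{"twist":[0,0,0],"delta_pos":[-12,-0.14,17],"grip":0}]'
python3 - <<'E'
from h import *
f=grab_frame("scene");im=f["image"][150:260,230:440,::-1];cv2.imwrite("pics/s5.png",cv2.resize(im,None,fx=3.8,fy=3.8,interpolation=cv2.INTER_CUBIC))
f=grab_frame("top");im=f["image"][110:300,200:440,::-1];cv2.imwrite("pics/t5.png",cv2.resize(im,None,fx=3.1,fy=3.1,interpolation=cv2.INTER_CUBIC))
E
```

```text
clock: 6.05
ee_pos: [0.5953, 0.0005, 0.0906]
orientation: [1.825, -2.556, 0.002]
contact_force: [-2.0, -7.2, 7.7]
opening: 0.006
grasp_force: 4.8
clock: 7.05
ee_pos: [0.4741, 0.0007, 0.2614]
orientation: [-1.824, 2.553, -0.001]
contact_force: [0.5, -0.1, -0.1]
opening: 0.011
grasp_force: 0.0
```

View pics/s5.png

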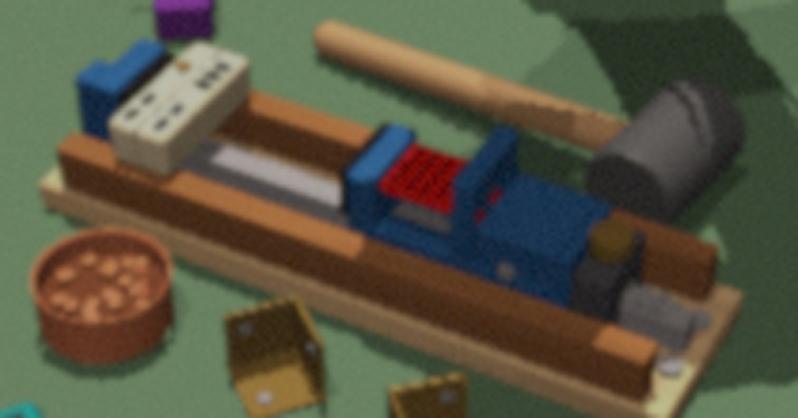

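View pics/t5.png

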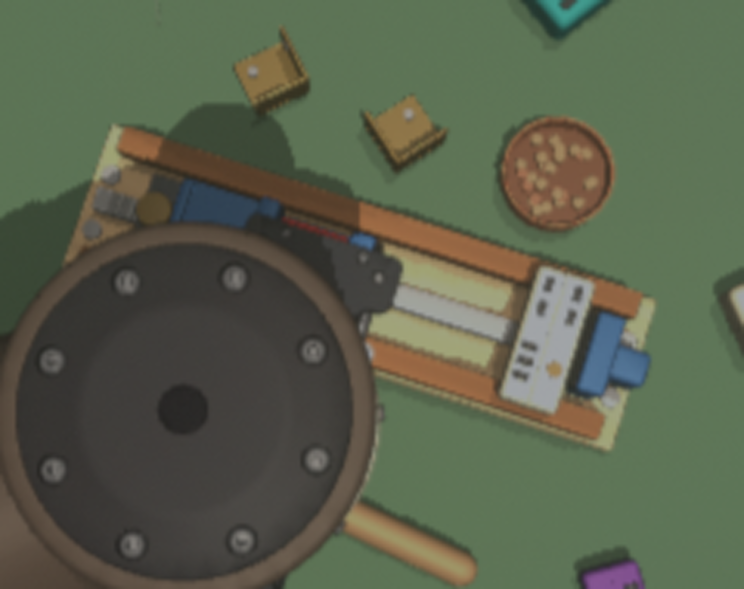

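The housing, tin, caps and mallet all look unmoved, the lever is up, and the jaw appears to be against the collar. But the TCP advanced 2 mm on the last push at constant force, so contact isn't certain. I'll go back, press, and push with finer force checks.

```bash
python3 -m creep '[{"twist":[0,0,0],"delta_pos":[4,-0.2,0],"grip":0},{"twist":[0,0,0],"delta_pos":[8,-0.2,0],"grip":0},{"twist":[0,0,0],"delta_pos":[11.85,-0.25,-2],"grip":0},{"twist":[0,0,0],"delta_pos":[11.85,-0.25,-5],"grip":0},{"twist":[0,0,0],"delta_pos":[11.85,-0.25,-9],"grip":0},{"twist":[0,0,0],"delta_pos":[11.85,-0.25,-12],"grip":0},{"twist":[0,0,0],"delta_pos":[11.85,-0.25,-14],"grip":0},{"twist":[0,0,0],"delta_pos":[11.85,-0.25,-15.3],"grip":0},{"twist":[0,0,0],"delta_pos":[11.85,-0.25,-16.2],"grip":0},{"twist":[0,0,0],"delta_pos":[11.85,-0.25,-16.7],"grip":0},{"twist":[0,0,0],"delta_pos":[11.85,-0.25,-17],"grip":0},{"twist":[0,0,0],"delta_pos":[11.85,-0.25,-17],"grip":0}]'
python3 -m creep '[{"twist":[0,0,0],"delta_pos":[0.1,0.25,0],"grip":0},{"twist":[0,0,0],"delta_pos":[0.1,0.25,0],"grip":0},{"twist":[0,0,0],"delta_pos":[0.15,0.39,0],"grip":0},{"twist":[0,0,0],"delta_pos":[0.15,0.39,0],"grip":0},{"twist":[0,0,0],"delta_pos":[0.15,0.39,0],"grip":0}]'
python3 -m creep '[{"twist":[0,0,0],"delta_pos":[0.03,0.1,0],"grip":0},{"twist":[0,0,0],"delta_pos":[0.06,0.19,0],"grip":0},{"twist":[0,0,0],"delta_pos":[0.06,0.19,0],"grip":0}]'
```

```text
clock: 8.15
ee_pos: [0.5927, -0.0044, 0.0888]
orientation: [1.821, -2.552, 0.0]
contact_force: [-5.9, -9.3, 10.1]
opening: 0.005
grasp_force: 6.0
clock: 8.57
ee_pos: [0.5955, 0.0005, 0.0901]
orientation: [1.824, -2.555, 0.001]
contact_force: [-3.5, -7.2, 9.6]
opening: 0.003
grasp_force: 4.9
clock: 8.82
ee_pos: [0.5955, 0.0006, 0.0901]
orientation: [1.822, -2.553, 0.003]
contact_force: [-3.8, -15.7, 10.4]
opening: 0.002
grasp_force: 9.2
```

It's confirmed: an extra 2 mm commanded gave no motion and 16 N, at the same position as before. The jaw is hard against the collar, so I release and retreat.

```bash
python3 -m creep '[{"twist":[0,0,0],"delta_pos":[-0.1,-0.28,0.2],"grip":0},{"twist":[0,0,0],"delta_pos":[-0.1,-0.28,0.7],"grip":0},{"twist":[0,0,0],"delta_pos":[-0.1,-0.28,1.5],"grip":0},{"twist":[0,0,0],"delta_pos":[-0.1,-0.28,3],"grip":0},{"twist":[0,0,0],"delta_pos":[-0.1,-0.28,6],"grip":0},{"twist":[0,0,0],"delta_pos":[-0.1,-0.28,10],"grip":0},{"twist":[0,0,0],"delta_pos":[-0.1,-0.28,14],"grip":0},{"twist":[0,0,0],"delta_pos":[-0.1,-0.28,17],"grip":0},{"twist":[0,0,0],"delta_pos":[-0.1,-0.28,17],"grip":0},{"twist":[0,0,0],"delta_pos":[-0.1,-0.28,17],"grip":0},{"twist":[0,0,0],"delta_pos":[-0.1,-0.28,17],"grip":0}]'
python3 - <<'E'
from h import *
f=grab_frame("scene");im=f["image"][150:260,230:440,::-1];cv2.imwrite("pics/s6.png",cv2.resize(im,None,fx=3.8,fy=3.8,interpolation=cv2.INTER_CUBIC))
E
```

```text
clock: 9.73
ee_pos: [0.5949, 0.0015, 0.2595]
orientation: [-1.825, 2.557, 0.001]
contact_force: [0.4, 0.1, -0.8]
opening: 0.005
grasp_force: 0.0
```

View pics/s6.png

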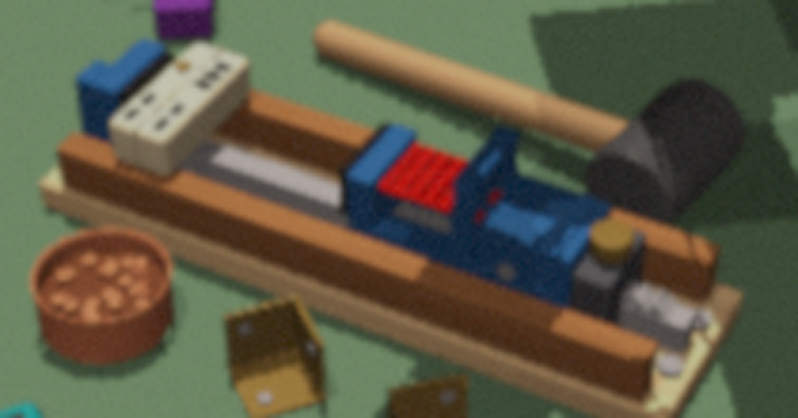

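The jaw is against the collar (crop 575,270), the lever is up, the housing stands on the bearers (180,105), and the robot is clear.

```bash
python3 -c "
from bench import *
print(job_done())"
```

```text
the job is handed in; nothing more can be done
None
```

The clamp is open: the sliding jaw is against the stop collar, the lever has sprung back up, the housing still stands on its bearers, the tin, caps and mallet look undisturbed in the pictures, and the arm is clear; I handed the job in at about 10 s, and no verdict came back.

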